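# Set the pressure-roller screw of a bottle-labelling jig

### The job

On the bottle-labelling jig, turn the orange thumbscrew clockwise until it bottoms, then back it off an eighth of a turn (45 degrees) so that the bottle can roll, and let go. Leave the black thumbscrew of the height gauge and the single bottle standing between the two fixtures as they are.

Things in the scene. Friction and masses are not known exactly. Their poses are not given: they have to be found in the camera images.
- press_screw (a joint): ORANGE thumbscrew on the labelling jig, rad: 0 = bottomed on its hard stop, growing anticlockwise seen from above (backing off), to 3.0; starts at 0.45 to 1.15. Vertical axis, drag about 0.05 N m, stays where left, does not rise or sink. The wing's white stripe points to the white mark on the black dial when bottomed, to the green mark when backed off 45 degrees.
- press_screw_grip (a point): Centre of the orange screw's wing, on its axis: upright bar 44 mm long (x, turns with it; white stripe on the +x half), 12 thick (y), 28 high (z). Black dial 68 mm across, its top 28 mm below this point; nothing of the jig is higher. Jig: fixed blue plate 130 x 150 mm, aluminium bridge, dark bottle lying on rollers; stands left or right, turned up to 0.4 rad.
- lock_screw_tip (a point): End of the BLACK thumbscrew's wing, 20 mm from its axis, at half its height, on the white-striped side; otherwise like the orange one. It stands on a fixed grey column (bottle height gauge) on the other side of the bench. Not to be turned.
- bottle_center (a point): centre, half-way up, of the loose dark bottle with a white cap standing upright on the bench between the two fixtures: 66 mm across, 150 mm tall. To be left alone.
Not all that is in view belongs to the job. Several things look just like the part that bears bottle_center: the one meant starts nearest to the robot's base. What is shaped like the part that bears press_screw but turquoise is not meant.

How it is judged:
On the way:
1. the orange thumbscrew is turned clockwise until it bottoms (within 0.08 rad of its stop) (value of joint press_screw below 0.08 rad), for 0.1 s.
At the end, for the whole second after the job is handed in: after bottoming, the orange thumbscrew stands still, backed off 45 degrees from its stop, within 12 degrees (0.575 to 0.995 rad); the end of the black thumbscrew's wing is within 6 mm of its start; the bottle stands upright (within 0.15 rad), within 20 mm of its start (value of joint press_screw between 0.575 and 0.995 rad and velocity of joint press_screw between -0.05 and 0.05 rad/s and distance of lock_screw_tip from where it was at the start of the episode below 0.006 m and distance of bottle_center from where it was at the start of the episode below 0.02 m and angle between bottle_center's own z axis and vertical below 0.15 rad); the robot touches nothing.
It fails at once if the black thumbscrew is turned (its wing's end moves more than 6 mm) (distance of lock_screw_tip from where it was at the start of the episode above 0.006 m).
It fails at once if the standing bottle is moved more than 20 mm or tipped more than 0.15 rad (distance of bottle_center from where it was at the start of the episode above 0.02 m or angle between bottle_center's own z axis and vertical above 0.15 rad).
It also fails if it takes over 40 s, if anything falls off the work surface, if the arm or the gripper's body presses on something with over 40 N, if the wrist force passes 120 N, or if a joint passes its speed limit or range.

### The arm

A 6-joint arm with a two-finger parallel gripper is mounted at the origin on the work surface. World frame = base frame: x ahead of the robot, y to its left, z up, the work surface at z = 0. Lengths are in m, angles in rad, forces in N, time in s.
With the tool pointing down it reaches from about 0.35 to 0.85 m from the base axis. Payload 8.1 kg.
Tool frame: the origin (TCP) lies at the very end of the fingers, on their centre line; the grasp point (between the pads) lies 19 mm behind it; z points along the fingers, y is the direction in which the jaws open and shut (so a half turn about z gives the same grasp; the last joint's range is limited). The gripper opens to 93 mm and grips with 3 to 60 N. Pads are 15 mm wide; open, the fingers measure 128 mm over their backs; the gripper's body (75 mm by 188 mm) begins 65 mm behind the grasp point.
Start: joints at [-1.364, 0.13, 1.488, -0, 1.523, -0.085], TCP at [0.173, -0.575, 0.219] pointing down, gripper open.
Joint ranges: [-2.96, 2.96], [-0.89, 2.26], [0.02, 2.5], [-1.34, 4.48], [0, 2.73], [-2.66, 2.66]. Speed limits (rad/s): [2.39, 2.39, 2.79, 3.14, 3.14, 3.14].

### API

Orientations are given as a rotation vector (axis times angle).
In Python, from plant import * gives the robot as it stands.
- The arm moves only by the tool apply_moves, never from a script. Its argument "commands" is one flat list of numbers, 7 for each row, row after row: the shift along the world's x, y, z in cm, then the turn, a rotation vector about the world's x, y, z in rad, then the finger opening in cm, from 0 to 9.3. A call has 1 to 8 rows; each row shifts and turns the pose as measured when the row begins; what a row does not reach is not made up. A row lasts 1/8 s, in which the tool goes at most 62.5 mm and 10.7 degrees, less where a joint would pass 70% of its speed; a pose out of reach is approached as far as the arm can. A call with a gripper value outside its range is refused whole. The fingers move at their own pace and stop on an object; "squeeze" is the grip in N (left out, the last holds). Time passes only in rows, so rows that do not move let the fingers close. It gives the time, the measured TCP pose, the force and the opening at its end, in the units of the state.
- read_state(): the state, without advancing time (a new reading comes with each control period).
- read_camera(name): name is "scene" or "top" or "wrist"; returns (picture, depth): 420x560x3 uint8, blue, green, red; 420x560 float32, m along the optical axis (not along the pixel's ray), 0 where there is no reading.
- camera_model(name): a dict with "intrinsics" (3x3 intrinsics, pixels), "R" (3x3) and "t" (3): a world point X has camera coordinates R X + t. Camera axes: x right, y down, z forward; pixel columns grow to the right and rows downward; lengths in m; the calibration is good to about 2 mm. A picture is of the moment at which its call begins: read the wrist's pose just before it. camera_model takes no time and is no camera call; for the wrist camera it gives the pose at the moment of the call.
- close_job(): hands the job in, once; it reports no verdict.
Trained networks look in the newest picture that a camera, given by its name, has taken for a name from the list of things; names that differ only in an ending like _2 or _b are one class to them, and where a whole thing is asked for, a point or a joint stands for the part that bears it (a point fixed in the world has none). Each returns a list of dicts, best first, with "conf" (0 to 1); they miss things now and then, are a little off and sometimes report something else, mostly with a low value. They report only what shows in the picture. A call takes as long as a camera call. They do not tell look-alikes from the thing itself.
- find_in(query, camera): "point" ([x, y, z] in m, in the coordinates of the camera as it stood for that picture, good to about 4 mm: the middle of the surface that is visible of it).
- cut_out(query, camera): "mask" (420x560 bool, what is visible of it).
- spot_point(query, camera): "point" ([x, y, z] in m, in the coordinates of the camera as it stood for that picture, good to about 4 mm: a listed point, or the origin of a listed thing).
The state is a dict: "t": time; "q": joint angles; "dq": joint speeds; "joint_torque": joint torques, N m; "tool_pos": TCP position; "orientation": TCP orientation; "force": force on the tool from outside, world axes, zero at the start; "wrist_torque": the same for the moment, N m; "opening": finger opening in m.
Only numpy, scipy, OpenCV 4.12 (cv2) and the standard library are available. Lean on these libraries where they do the work, as an engineer would, in place of code of your own. Each camera call takes 0.05 s, during which the arm holds its last target. There are 200 camera calls.

## Working session

There is one attempt and no reset: what is moved stays moved. The work goes in short steps, Python scripts to look and compute and a tool call to move; the robot and the scene stay as the last step left them, time stands still between calls to the robot, and variables do not carry over. Pictures are saved under pics/ and viewed, about 8 in all and at most 12, crops included, and the job is handed in when it is done.

Besides the shell and the picture viewer there is one more tool, called after "Call:" by a JSON object that holds its "name" and its "arguments". apply_moves: Moves the arm, as the interface text tells. Its arguments: {"type":"object","properties":{"commands":{"type":"array"},"squeeze":{"type":"number"}},"required":["commands"]}

```bash
mkdir -p pics; ls; cat > h.py <<'E'
from plant import *
import numpy as np, cv2
def toworld(cam,p):
    m=camera_model(cam); return np.array(m["R"]).T@(np.array(p)-np.array(m["t"]))
def pixw(cam,d,u,v):
    K=np.array(camera_model(cam)["intrinsics"]); z=d[v,u]
    return toworld(cam,[(u-K[0,2])*z/K[0,0],(v-K[1,2])*z/K[1,1],z])
def proj(cam,X):
    m=camera_model(cam); c=np.array(m["R"])@np.array(X)+np.array(m["t"]); p=np.array(m["intrinsics"])@c; return p[:2]/p[2]
E
python3 - <<'E'
from h import *
a,_=read_camera("scene"); b,d=read_camera("top")
cv2.imwrite("pics/a.png",a); cv2.imwrite("pics/b.png",b); np.save("d.npy",d)
for q in ["press_screw_grip","lock_screw_tip","bottle_center"]:
    for r in spot_point(q,"top"): print(q,round(r["conf"],2),toworld("top",r["point"]).round(3),proj("top",toworld("top",r["point"])).round())
print(read_state())
E
```

```text
pics
press_screw_grip 0.63 [0.279 0.244 0.161] [152. 310.]
press_screw_grip 0.6 [0.49  0.229 0.159] [173. 201.]
lock_screw_tip 0.59 [ 0.544 -0.173  0.162] [380. 188.]
bottle_center 0.91 [ 0.705 -0.074  0.073] [329. 124.]
bottle_center 0.62 [ 0.616 -0.002  0.077] [294. 160.]
bottle_center 0.56 [0.694 0.084 0.076] [257. 124.]
bottle_center 0.38 [0.491 0.231 0.158] [172. 201.]
{'t': 0.25, 'q': array([-1.36438874e+00,  1.30820549e-01,  1.48870474e+00, -1.81046087e-05,
        1.52300881e+00, -8.54199454e-02]), 'dq': array([-0.00146225, -0.00148901, -0.00308178, -0.00019939,  0.00148873,
       -0.00028558]), 'joint_torque': array([ 4.98486625e-04, -5.59290504e+01, -4.91400325e+01,  7.67496508e-02,
        3.06274917e-02, -1.10242859e-04]), 'tool_pos': array([ 0.17256847, -0.5743601 ,  0.21810646]), 'orientation': array([-3.10727954e+00, -4.56641600e-01,  1.17723387e-04]), 'force': array([-0.55412126, -0.18233927, -0.4413984 ]), 'wrist_torque': array([ 0.04244081, -0.0163327 ,  0.00196042]), 'opening': 0.09296335834549312}
```

View pics/b.png

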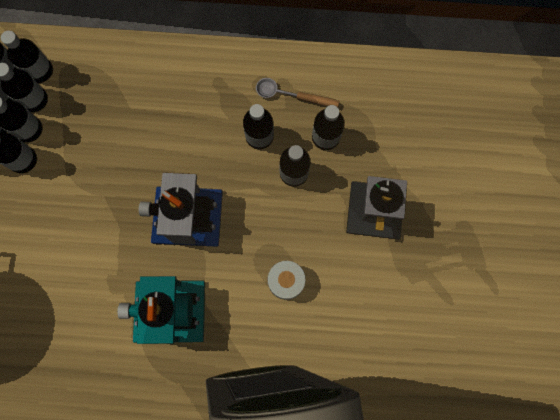

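```bash
python3 - <<'E'
import cv2
b=cv2.imread("pics/b.png")
c=cv2.resize(b[140:340,90:250],None,fx=3,fy=3,interpolation=cv2.INTER_CUBIC)
cv2.imwrite("pics/c.png",c)
E
```

```text
(no output)
```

View pics/c.png

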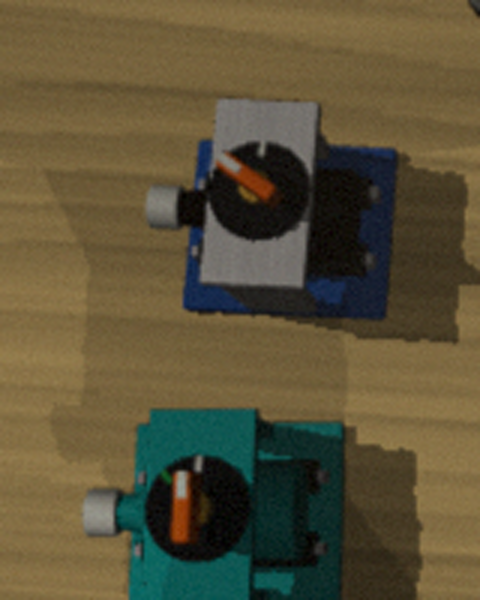

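The top view shows two screws of this shape. The one at (173,201) is orange on the blue plate with an aluminium bridge. The one at (152,310) sits on a turquoise jig and is the look-alike. The crop confirms that (173,201) is the one meant: its stripe points up-left and the white mark is at the top. The black screw is at (386,195) and the nearest bottle at (294,165). Next I'll measure the wing and the white mark.

```bash
python3 - <<'E'
from h import *
b=cv2.imread("pics/b.png"); d=np.load("d.npy")
K=np.array(camera_model("top")["intrinsics"])
P={}
ys,xs=np.mgrid[180:230,145:205]
pts=np.array([pixw("top",d,u,v) for u,v in zip(xs.ravel(),ys.ravel())])
col=b[180:230,145:205].reshape(-1,3).astype(int)
w=pts[:,2]>0.15; print("wing n",w.sum(),pts[w].mean(0).round(4),np.median(pts[w,2]))
c=pts[w,:2]-pts[w,:2].mean(0); U,S,V=np.linalg.svd(c); print("axis",V[0],np.degrees(np.arctan2(V[0,1],V[0,0])),"ext",np.ptp(c@V[0]),np.ptp(c@V[1]))
sat=col.max(1)-col.min(1)
st=w&(sat<60)&(col.min(1)>90); print("stripe",st.sum(),pts[st].mean(0).round(4))
for n,(lo,hi) in {"dial":(0.12,0.14)}.items():
    m=(pts[:,2]>lo)&(pts[:,2]<hi); print(n,m.sum(),pts[m].mean(0).round(4),np.percentile(pts[m,2],[5,50,95]).round(4))
dk=(pts[:,2]>.11)&(pts[:,2]<.145)&(col.max(1)<50); q=pts[dk]; print("dark",q.mean(0).round(4),q.min(0).round(4),q.max(0).round(4))
print("mark",pixw("top",d,177,189),pixw("top",d,178,190))
E
```

```text
Traceback (most recent call last):
  File "h.py", line 7, in pixw
    return toworld(cam,[(u-K[0,2])*z/K[0,0],(v-K[1,2])*z/K[1,1],z])
  File "h.py", line 4, in toworld
    m=camera_model(cam); return np.array(m["R"]).T@(np.array(p)-np.array(m["t"]))
ValueError: time passes only in moves, steps and waits
```

```bash
cat > h.py <<'E'
from plant import *
import numpy as np, cv2
def model(cam): return {k:np.array(v) for k,v in camera_model(cam).items() if k in("intrinsics","R","t")}
def toworld(m,p): return (np.array(p)-m["t"])@m["R"]
def cloud(m,d):
    v,u=np.indices(d.shape); K=m["intrinsics"]
    return toworld(m,np.stack([(u-K[0,2])*d/K[0,0],(v-K[1,2])*d/K[1,1],d],-1))
def proj(m,X): p=m["intrinsics"]@(m["R"]@np.array(X)+m["t"]); return p[:2]/p[2]
def wing(m,b,d,c,r=0.045,zmin=.146):
    P=cloud(m,d); near=(np.hypot(P[...,0]-c[0],P[...,1]-c[1])<r)&(d>0)
    w=near&(P[...,2]>zmin)&(P[...,2]<.2); q=P[w]; bb=b.astype(int)
    z=np.median(q[:,2]); print("wing n",w.sum(),q.mean(0).round(4),"z med,max",z.round(4),q[:,2].max().round(4))
    t=q[abs(q[:,2]-np.percentile(q[:,2],80))<.004][:,:2]
    (cx,cy),(a,e),ang=cv2.minAreaRect((t*1e4).astype(np.float32)); print("rect",cx/1e4,cy/1e4,a/1e4,e/1e4)
    V=np.linalg.svd(t-t.mean(0))[2][0]
    st=w&(bb.max(2)-bb.min(2)<.35*bb.max(2)); s=P[st].mean(0)
    if (s[:2]-t.mean(0))@V<0: V=-V
    print("stripe",st.sum(),s.round(4),"psi deg",np.degrees(np.arctan2(V[1],V[0])).round(1))
    dl=near&(P[...,2]>.115)&(P[...,2]<.145); print("dial z",np.percentile(P[dl][:,2],[5,50,95]).round(4))
    dk=dl&(bb.max(2)<50); q=P[dk]; (cc,rr)=cv2.minEnclosingCircle((q[:,:2]*1e4).astype(np.float32)); print("dark circ",np.array(cc)/1e4,rr/1e4)
    return P
E
python3 - <<'E'
from h import *
b=cv2.imread("pics/b.png"); d=np.load("d.npy"); m=model("top")
P=wing(m,b,d,(.49,.23)); print("mark",P[189,177],P[190,178])
E
```

```text
wing n 180 [0.4908 0.2268 0.1694] z med,max 0.173 0.1789
rect 0.492885498046875 0.2285384521484375 0.04403158264160156 0.012006980895996094
stripe 22 [0.5001 0.2403 0.1751] psi deg 58.6
dial z [0.1257 0.1306 0.1346]
dark circ [0.48976177 0.22397187] 0.039691070556640624
mark [0.52168151 0.22980061 0.13135708] [0.52040332 0.22814178 0.12871378]
```

Call:
{"name": "apply_moves", "arguments": {"commands": [3.7,3.5,1.5,0,0,0.045,9.3,3.7,3.5,1.5,0,0,0.045,9.3,3.7,3.5,1.5,0,0,0.045,9.3,3.7,3.5,1.5,0,0,0.045,9.3,3.7,3.5,0,0,0,0.045,9.3,1,5,0,0,0,0.045,9.3,1,5,0,0,0,0.045,9.3,1,5,0,0,0,0.045,9.3]}}

```text
t: 1.25
tool_pos: [0.3912, -0.2408, 0.2781]
orientation: [-2.971, -1.013, -0.0]
force: [0.2, 0.4, -0.4]
opening: 0.093
```

Call:
{"name": "apply_moves", "arguments": {"commands": [1,5,0,0,0,0.045,9.3,1,5,0,0,0,0.045,9.3,1,5,0,0,0,0.045,9.3,1.2,5.5,0,0,0,0.045,9.3,1.2,5.5,0,0,0,0.045,9.3,1.2,5.5,0,0,0,0.045,9.3,0,0,0,0,0,0,9.3]}}

```text
t: 2.12
tool_pos: [0.4573, 0.088, 0.2786]
orientation: [-2.799, -1.423, -0.005]
force: [-0.2, -0.1, 0.3]
opening: 0.0928
```

Call:
{"name": "apply_moves", "arguments": {"commands": [1.2,4.7,-1,0,0,0.027,9.3,1.2,4.7,-1,0,0,0.027,9.3,1.1,4.6,-1,0,0,0.027,9.3,0,0,0,0,0,0,9.3]}}

```text
t: 2.62
tool_pos: [0.4937, 0.2289, 0.2478]
orientation: [2.74, 1.534, 0.005]
force: [-0.8, -0.0, -0.4]
opening: 0.093
```

```bash
python3 - <<'E'
from h import *
s=read_state(); m=model("wrist"); b,d=read_camera("wrist")
print(s["tool_pos"],s["orientation"],s["q"])
cv2.imwrite("pics/w1.png",b); np.save("w1.npy",d)
try: wing(m,b,d,(.491,.2275))
except Exception as e: print(e)
print(proj(m,[.491,.2275,.159]))
E
```

```text
[0.493718   0.22892943 0.24778355] [2.74046104 1.53388225 0.00493299] [ 3.40312747e-01 -3.46991807e-02  1.60574731e+00 -5.13293501e-04
  1.56726901e+00  8.90564542e-01]
wing n 860 [0.4938 0.2298 0.1709] z med,max 0.1732 0.1763
rect 0.492411328125 0.227466943359375 0.04293823852539062 0.011749729919433594
stripe 140 [0.4989 0.2369 0.1743] psi deg 58.5
dial z [0.1267 0.131  0.1326]
dark circ [0.49365059 0.22562827] 0.0334590087890625
[276.53433383 214.81197932]
```

View pics/w1.png

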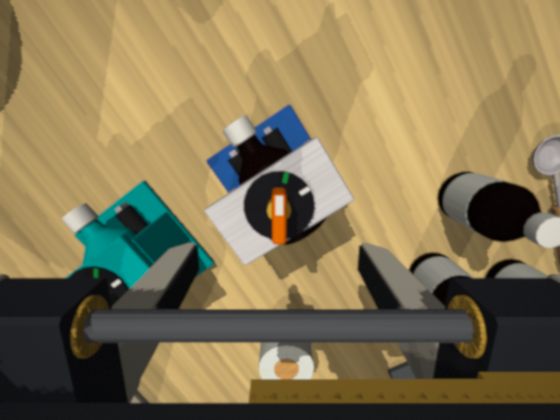

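The wrist view shows the orange wing at (279,215), aligned between the fingers. The blue jig's white mark is at (304,191) and its green mark at (285,178). The turquoise look-alike is at lower left, clear of the gripper.

```bash
cat >> h.py <<'E'
def marks(m,b,d,c):
    P=cloud(m,d); r=np.hypot(P[...,0]-c[0],P[...,1]-c[1]); bb=b.astype(int)
    z=(P[...,2]>.125)&(P[...,2]<.137)&(r>.018)&(r<.0325)
    g=z&(bb[...,1]>bb[...,2]+25)&(bb[...,1]>bb[...,0]+25); w=z&(bb.min(2)>110)&(r<.031)
    for n,k in(("green",g),("white",w)):
        q=P[k]-[*c,0]; print(n,k.sum(),np.degrees(np.arctan2(q[:,1].mean(),q[:,0].mean())).round(1),np.hypot(q[:,0],q[:,1]).mean().round(4))
E
python3 - <<'E'
from h import *
m=model("wrist"); b=cv2.imread("pics/w1.png"); d=np.load("w1.npy")
marks(m,b,d,(.4924,.2275)); marks(m,b,d,(.492,.2265))
E
```

```text
green 70 41.8 0.0268
white 45 -2.6 0.0275
green 65 42.8 0.0274
white 42 -1.8 0.0276
```

Call:
{"name": "apply_moves", "arguments": {"commands": [-0.15,-0.17,-4.5,0,0,0,9.3,0,0,-4,0,0,0,5,0,0,-1.5,0,0,0,5,0,0,0,0,0,0,4], "squeeze": 20}}

```text
t: 3.18
tool_pos: [0.4946, 0.2204, 0.15]
orientation: [2.743, 1.521, 0.013]
force: [0.3, -0.3, 0.8]
opening: 0.0676
```

Call:
{"name": "apply_moves", "arguments": {"commands": [-0.2,0.7,-0.6,0,0,0,4,0,0,0,0,0,0,4]}}

```text
t: 3.42
tool_pos: [0.4943, 0.2277, 0.1469]
orientation: [2.743, 1.519, 0.02]
force: [-0.1, 0.2, 0.8]
opening: 0.0477
```

Call:
{"name": "apply_moves", "arguments": {"commands": [-0.3,0,-0.4,0,0,0,4,0,0,0,0,0,0,4]}}

```text
t: 3.68
tool_pos: [0.492, 0.2283, 0.1444]
orientation: [2.742, 1.52, 0.024]
force: [-1.2, -0.4, -0.3]
opening: 0.0402
```

Centred, so close on the wing.

Call:
{"name": "apply_moves", "arguments": {"commands": [0,-0.05,-0.1,0,0,0,2,0,0,0,0,0,0,0.5,0,0,0,0,0,0,0.5,0,0,0,0,0,0,0.5,0,0,0,0,0,0,0.5], "squeeze": 20}}

```text
t: 4.3
tool_pos: [0.4933, 0.2272, 0.1439]
orientation: [2.741, 1.518, 0.027]
force: [0.9, -0.4, -0.5]
opening: 0.02
```

Call:
{"name": "apply_moves", "arguments": {"commands": [0,0,0,0,0,0,0.5,0,0,0,0,0,0,0.5,0,0,0,0,0,0,0.5]}}

```text
t: 4.68
tool_pos: [0.4933, 0.2273, 0.1438]
orientation: [2.741, 1.519, 0.027]
force: [0.5, -1.3, -0.6]
opening: 0.0198
```

```bash
python3 - <<'E'
from h import *
s=read_state(); m=model("wrist"); b,d=read_camera("wrist")
print(s["opening"],s["force"],s["wrist_torque"])
cv2.imwrite("pics/w2.png",b); cv2.imwrite("pics/w2c.png",cv2.resize(b[150:400,150:410],None,fx=3,fy=3)[:600])
E
```

```text
0.019781346526710934 [ 0.51251799 -1.32303111 -0.6499797 ] [-0.11798112 -0.20302889  0.00975391]
```

View pics/w2.png

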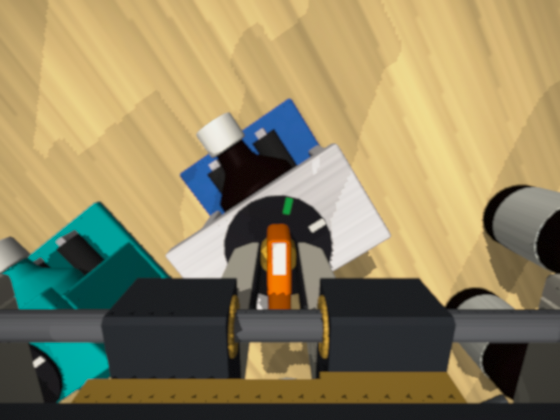

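The picture shows the wing at (279,265) between the fingers. The fingertips have stopped on the wider gold hub at (278,250), which matches the 20 mm opening against a 12 mm wing. I'll open a little, rise 7 mm and close again.

Call:
{"name": "apply_moves", "arguments": {"commands": [0,0,0,0,0,0,3,0,0,0.4,0,0,0,3,0,0,0.4,0,0,0,3,0,0,0,0,0,0,0.5,0,0,0,0,0,0,0.5,0,0,0,0,0,0,0.5,0,0,0,0,0,0,0.5]}}

```text
t: 5.6
tool_pos: [0.4934, 0.2274, 0.1528]
orientation: [2.741, 1.519, 0.028]
force: [0.3, -0.3, 0.7]
opening: 0.012
```

Call:
{"name": "apply_moves", "arguments": {"commands": [0,0,0,0,0,-0.15,0.5,0,0,0,0,0,-0.15,0.5,0,0,0,0,0,-0.15,0.5,0,0,0,0,0,-0.15,0.5,0,0,0,0,0,0,0.5]}}

```text
t: 6.22
tool_pos: [0.4934, 0.2274, 0.1529]
orientation: [3.068, 0.613, 0.023]
force: [1.0, -1.0, 0.3]
opening: 0.0115
```

```bash
cat > st.py <<'E'
from h import *
s=read_state(); o=s["orientation"]; R=cv2.Rodrigues(np.array(o))[0]
print(s["t"],s["tool_pos"].round(4),"yaw",np.degrees(np.arctan2(R[1,0],R[0,0])).round(1),"zax",R[:,2].round(3),"F",s["force"].round(1),"T",s["wrist_torque"].round(2),s["opening"].round(4),"q6",s["q"][5].round(2))
E
python3 st.py
```

```text
Traceback (most recent call last):
  File "st.py", line 3, in <module>
    print(s["t"],s["tool_pos"].round(4),"yaw",np.degrees(np.arctan2(R[1,0],R[0,0])).round(1),"zax",R[:,2].round(3),"F",s["force"].round(1),"T",s["wrist_torque"].round(2),s["opening"].round(4),"q6",s["q"][5].round(2))
                                                                                                                                                                          ^^^^^^^^^^^^^^^^^^
AttributeError: 'float' object has no attribute 'round'
```

Call:
{"name": "apply_moves", "arguments": {"commands": [0,0,0,0,0,-0.15,0.5,0,0,0,0,0,-0.15,0.5,0,0,0,0,0,-0.1,0.5,0,0,0,0,0,0,0.5]}}

```text
t: 6.72
tool_pos: [0.4934, 0.2274, 0.1528]
orientation: [3.126, -0.001, 0.018]
force: [0.9, -0.6, 0.1]
opening: 0.0119
```

```bash
sed -i 's/s\["opening"\].round(4)/s["opening"]/' st.py; python3 st.py
```

```text
6.725 [0.4934 0.2274 0.1528] yaw -0.0 zax [ 0.012 -0.015 -1.   ] F [ 0.9 -0.6  0.1] T [ 0.05 -0.1   0.27] 0.011916298297188746 q6 1.92
```

Call:
{"name": "apply_moves", "arguments": {"commands": [0,0,0,0,0,-0.05,0.5,0,0,0,0,0,-0.05,0.5]}}

```text
t: 6.98
tool_pos: [0.4936, 0.2273, 0.1529]
orientation: [3.123, -0.143, 0.018]
force: [-1.4, -1.1, 1.1]
opening: 0.013
```

```bash
python3 st.py; python3 - <<'E'
from h import *
m=model("wrist"); b,d=read_camera("wrist"); cv2.imwrite("pics/w3.png",b)
marks(m,b,d,(.4924,.2272)); wing(m,b,d,(.4924,.2272))
E
```

```text
6.975 [0.4936 0.2273 0.1529] yaw -5.3 zax [ 0.011 -0.016 -1.   ] F [-1.4 -1.1  1.1] T [-0.08  0.27  0.42] 0.013007120747542138 q6 2.02
green 124 45.7 0.0277
white 58 0.0 0.0278
wing n 4310 [0.4992 0.2269 0.1757] z med,max 0.1738 0.2
rect 0.49320126953125 0.227433203125 0.044401034545898437 0.018142434692382813
stripe 2567 [0.5014 0.227  0.1788] psi deg 84.7
dial z [0.1268 0.131  0.1326]
dark circ [0.49358247 0.22576506] 0.033598114013671875
```

View pics/w3.png

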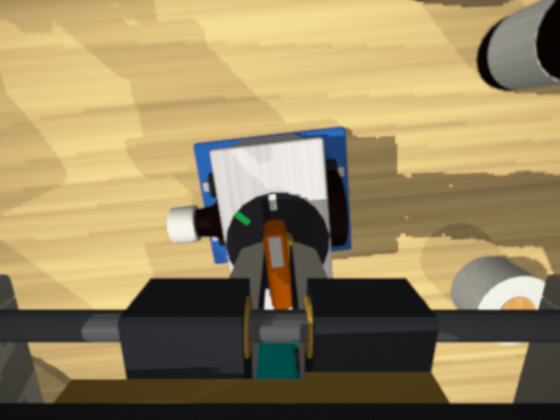

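The white mark (272,203) now lies at 0° and the wing's stripe (277,250) points to it. The tool has turned 5° past that against 0.42 N m, so the screw is on its stop. Now I'll back it off.

Call:
{"name": "apply_moves", "arguments": {"commands": [0,0,0,0,0,0,0.5,0,0,0,0,0,0.15,0.5,0,0,0,0,0,0.15,0.5,0,0,0,0,0,0.15,0.5,0,0,0,0,0,0.15,0.5,0,0,0,0,0,0.15,0.5,0,0,0,0,0,0,0.5]}}

```text
t: 7.9
tool_pos: [0.4934, 0.2272, 0.1529]
orientation: [2.942, 1.073, 0.025]
force: [0.4, -1.0, 0.6]
opening: 0.012
```

```bash
python3 st.py
```

```text
7.9 [0.4934 0.2272 0.1529] yaw 40.1 zax [ 0.019 -0.004 -1.   ] F [ 0.4 -1.   0.6] T [ 0.   -0.12  0.06] 0.01198091797689266 q6 1.22
```

Call:
{"name": "apply_moves", "arguments": {"commands": [0,0,0,0,0,0.07,0.5,0,0,0,0,0,0,0.5]}}

```text
t: 8.15
tool_pos: [0.4934, 0.2272, 0.1528]
orientation: [2.905, 1.171, 0.026]
force: [1.7, -0.6, 0.4]
opening: 0.0117
```

```bash
python3 st.py
```

```text
8.15 [0.4934 0.2272 0.1528] yaw 43.9 zax [ 0.019 -0.003 -1.   ] F [ 1.7 -0.6  0.4] T [-0.07 -0.02  0.08] 0.011656152029219675 q6 1.15
```

Call:
{"name": "apply_moves", "arguments": {"commands": [0,0,0,0,0,0,4,0,0,0,0,0,0,4,0,0,0,0,0,0,4,0,0,1,0,0,0,4,0,0,2,0,0,0,6,0,0,4,0,0,0,9.3,0,0,4,0,0,0,9.3,0,0,0,0,0,0,9.3]}}

```text
t: 9.15
tool_pos: [0.4921, 0.2274, 0.2682]
orientation: [2.909, 1.163, 0.025]
force: [0.3, 0.0, 0.7]
opening: 0.0754
```

```bash
python3 st.py; python3 - <<'E'
from h import *
m=model("wrist"); b,d=read_camera("wrist"); cv2.imwrite("pics/w4.png",b)
marks(m,b,d,(.4926,.2274)); wing(m,b,d,(.4926,.2274))
m=model("top"); b,d=read_camera("top"); cv2.imwrite("pics/t2.png",b)
for q in ["lock_screw_tip","bottle_center"]:
    for r in spot_point(q,"top"): print(q,round(r["conf"],2),toworld(m,r["point"]).round(3))
E
```

```text
9.15 [0.4921 0.2274 0.2682] yaw 43.6 zax [ 0.018 -0.002 -1.   ] F [0.3 0.  0.7] T [ 0.01 -0.01 -0.04] 0.07536269383850144 q6 1.15
green 62 46.0 0.0273
white 42 0.2 0.0269
wing n 724 [0.4942 0.2292 0.1713] z med,max 0.1732 0.1766
rect 0.492591455078125 0.22752060546875 0.04349592590332031 0.011926783752441406
stripe 124 [0.5014 0.2361 0.1745] psi deg 44.7
dial z [0.1267 0.1309 0.1327]
dark circ [0.49189771 0.22535823] 0.03372521667480469
lock_screw_tip 0.52 [ 0.544 -0.173  0.162]
bottle_center 0.92 [ 0.614 -0.002  0.072]
bottle_center 0.68 [ 0.706 -0.074  0.075]
bottle_center 0.64 [0.697 0.084 0.077]
```

View pics/w4.png

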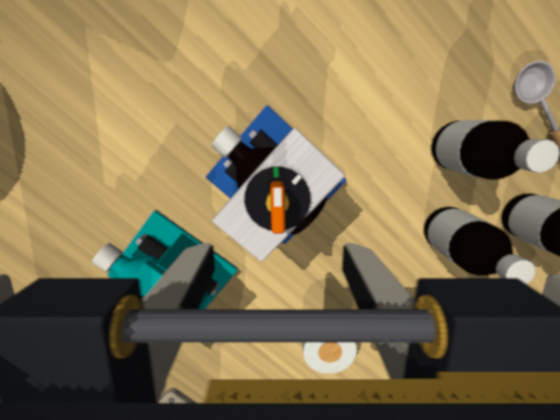

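The stripe (277,195) points at the green mark (276,173). The wing stands at 44.7°, with the white mark at about 0.2° and the green at about 46°. The gripper is clear, and the black screw and the bottle haven't moved.

```bash
python3 -c "
from plant import *
print(close_job())"
```

```text
the job is handed in; nothing more can be done
None
```

The orange thumbscrew on the blue jig is bottomed, backed off about 45° and released, and the job is handed in at about 9 s of the 40 s allowed. It reports no verdict.

- **Bottoming:** I turned the screw clockwise about 58°. The tool went about 5° past the white mark against 0.42 N m, with the stripe on the white mark. The wing's angle could not be measured at that moment (the fit caught the fingers and gave 84.7°), so this rests on the torque and the picture.
- **Final angle:** the wing reads 44.7°, with the white mark at about 0.2° and the green mark at about 46°. Readings of the white mark varied between −2.6° and +0.2°, so the back-off is about 44–47° against an allowed 33–57°.
- **Grip:** the first grip closed on the screw's 20 mm hub instead of the wing. I reopened, rose 9 mm and gripped the wing at 12 mm.
- **Left alone:** the black screw's wing end reads the same position as at the start. The bottle reads within about 5 mm, which is about the detector's own error.
- **Gripper:** it was clear, about 9 cm above the wing, with wrist forces under 1 N.

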